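Set up the still life

TASK

Set up the still life on the dark wooden board: stand the cork-stoppered jar on the blue disc between the bronze urn and the green-powder jar, the green tin on the disc in front of the urn (on the robot's side of it), the amber dropper bottle on the disc in front of the green-powder jar, and the tea light on top of the tin. Everything stands upright, centred on its disc or, for the tea light, on the tin; leave the urn, the green-powder jar and the eraser where they are.

Things in the scene. Friction and masses are not known exactly. Their poses are not given: they have to be found in the camera images.
- pigment_jar_5: to be moved: small clear glass jar of whitish pigment with a brown cork stopper, round, 46 mm across the glass up to about 60 mm, stopper 34 mm across, 71 mm tall over all, 0.14 kg, stands upright on the table. Origin at the centre of its underside, z axis up. 
- tin_1: to be moved: round tin with a green and yellow label, 57 mm across, straight-sided, 72 mm tall, solid flat closed top, 0.18 kg, stands upright on the table. Origin at the centre of its underside, z axis up. 
- bottle_1: to be moved: small amber dropper bottle with a white label and black rubber dropper, body 33 mm across up to 65 mm height, black collar 24 mm across up to 77 mm, rubber bulb 13 mm across up to 102 mm, 0.07 kg, stands upright on the table. Origin at the centre of its underside, z axis up. 
- candle_1: to be moved: tea light, a low round whitish cup with green wax, 38 mm across, 15 mm tall, 0.02 kg, lies upright on the table. Origin at the centre of its underside, z axis up. 
- bronze_urn: stays where it is: little brown bronze urn with a pointed top, 55 mm across, 116 mm tall, stands loose at one back corner of the board (left or right, it varies), its foot 12 mm above the table. Origin at the centre of its underside, z axis up. 
- pigment_jar_4: stays where it is: glass jar of green pigment with a black stopper, 56 mm across, 89 mm tall, stands loose at the other back corner of the board, 240 mm from the urn. Origin at the centre of its underside, z axis up. 
- disc_mid: round disc fixed on the board, 68 mm across, blue with a white rim; origin at the centre of its underside; its top, on which things stand, is 3 mm above the origin (15 mm above the table). This one lies midway between the urn and the green-powder jar. The board, fixed to the table, is 200 x 330 x 12 mm, dark wood with a brass strip along the edge towards the robot; it stands at a different place and is turned up to 0.25 rad from one start to the next.
- disc_left: round disc fixed on the board, 68 mm across, blue with a white rim; origin at the centre of its underside; its top, on which things stand, is 3 mm above the origin (15 mm above the table). This one lies towards the robot, on the left (+y) of the board, 100 mm in front of whichever of urn and green-powder jar stands at the left.
- disc_right: round disc fixed on the board, 68 mm across, blue with a white rim; origin at the centre of its underside; its top, on which things stand, is 3 mm above the origin (15 mm above the table). This one lies towards the robot, on the right (-y) of the board, 100 mm in front of whichever of urn and green-powder jar stands at the right.
- eraser: stays where it is: worn grey eraser, 22 x 42 x 12 mm (long along its y axis), lies loose on the table among the things to be moved. Origin at the centre of its underside.
Mind the look-alikes: they are no part of the job. Leave any purple or turquoise look-alike of the pigment_jar_5 alone.

How it is judged:
At the end, for the whole second after the job is handed in: Cork jar on the middle disc, tin on the disc in front of the urn, dropper bottle on the one in front of the green-powder jar: 13 mm off centre at most; tea light on the tin, 12 mm at most; all upright, released, at rest; urn, green-powder jar, eraser within 15 mm of their starts, upright (horizontal distance between pigment_jar_5 and disc_mid below 0.013 m and ((horizontal distance between tin_1 and disc_left below 0.013 m and horizontal distance between disc_left and bronze_urn below 0.16 m) or (horizontal distance between tin_1 and disc_right below 0.013 m and horizontal distance between disc_right and bronze_urn below 0.16 m)) and ((horizontal distance between bottle_1 and disc_left below 0.013 m and horizontal distance between disc_left and pigment_jar_4 below 0.16 m) or (horizontal distance between bottle_1 and disc_right below 0.013 m and horizontal distance between disc_right and pigment_jar_4 below 0.16 m)) and horizontal distance between candle_1 and tin_1 below 0.012 m and height (world z) of pigment_jar_5 between 0.011 and 0.02 m and angle between each of pigment_jar_5, tin_1, bottle_1, candle_1, bronze_urn, pigment_jar_4's own z axis and vertical below 0.12 rad and linear speed of each of pigment_jar_5, tin_1, bottle_1, candle_1 below 0.02 m/s and angular speed of each of pigment_jar_5, tin_1, bottle_1, candle_1 below 0.2 rad/s and contact force between each of pigment_jar_5, tin_1, bottle_1, candle_1 and the fingers below 0.05 N and height (world z) of tin_1 between 0.011 and 0.02 m and height (world z) of bottle_1 between 0.011 and 0.02 m and height (world z) of candle_1 between 0.083 and 0.092 m and distance of each of bronze_urn, pigment_jar_4, eraser from where it was at the start of the episode below 0.015 m); the robot touches nothing.
It fails at once if the urn is shifted by more than 25 mm (distance of bronze_urn from where it was at the start of the episode above 0.025 m).
It fails at once if the green-powder jar is shifted by more than 25 mm (distance of pigment_jar_4 from where it was at the start of the episode above 0.025 m).
It fails at once if the eraser is shifted by more than 25 mm (distance of eraser from where it was at the start of the episode above 0.025 m).
It also fails if it takes over 115 s, if anything falls off the work surface, if the arm or the gripper's body presses on something with over 40 N, if the wrist force passes 120 N, or if a joint passes its speed limit or range.

ROBOT

A 6-joint arm with a two-finger parallel gripper is mounted at the origin on the work surface; the furniture and walls round the work are solid. World frame = base frame: x ahead of the robot, y to its left, z up, the work surface at z = 0. Lengths are in m, angles in rad, forces in N, time in s.
With the tool pointing down it reaches from about 0.425 to 0.95 m from the base axis. Payload 3.5 kg.
Tool frame: the origin (TCP) lies at the very end of the fingers, on their centre line; the grasp point (between the pads) lies tcp_to_grasp behind it (tcp_to_grasp is the distance from the TCP to the grasp point, in m); z points along the fingers, y is the direction in which the jaws open and shut (so a half turn about z gives the same grasp; the last joint's range is limited). The gripper opens to 85 mm and grips with 20 to 120 N. Pads are 22 mm wide; open, the fingers measure 114 mm over their backs; the gripper's body (76 mm by 85 mm) begins 54 mm behind the grasp point. The pads swing forward as they close: fully open they stand 13 mm farther back than shut.
Start: joints at [0.952, 0.286, 1.577, -0, 1.279, -0.15], TCP at [0.305, 0.602, 0.231] pointing down, gripper open.
Joint ranges: [-2.77, 2.77], [-0.9, 2.22], [0.21, 2.48], [-1.53, 4.67], [0.24, 2.81], [-2.84, 2.84]. Speed limits (rad/s): [2.79, 2.79, 3.14, 3.14, 3.14, 3.14].

INTERFACE

Orientations are given as a unit quaternion [w, x, y, z].
In Python, from rig import observe, snapshot, get_calibration, job_done, spot_in, trace, spot_point, tcp_to_grasp gives the robot as it stands.
- The arm moves only by the tool apply_moves, never from a script. Its argument "series" is a list of rows, each a list of 3 entries, a list of its own where there are three numbers: the opening, from -1 (shut) to 1 (fully open), then the shift along the world's x, y, z in mm, then the turn, a rotation vector about the world's x, y, z in rad. In form: [[jaw, [dx, dy, dz], [ax, ay, az]], ...]. A call has 1 to 5 rows; each row is the pose to reach, as a shift and turn from the pose commanded when the call began; what a row does not reach only later rows make up. A row lasts 1/12 s, in which the tool goes at most 41.7 mm and 7.16 degrees, less where a joint would pass 70% of its speed; a pose out of reach is approached as far as the arm can. A call with a gripper value outside its range is refused whole. The fingers move at their own pace and stop on an object; the grip force is fixed at half the most. Time passes only in rows, so rows that repeat a pose let the fingers close. It gives the time, the measured TCP pose, the force and the opening at its end, in the units of the state.
- observe(): the state, without advancing time (a new reading comes with each control period).
- snapshot(name): name is "side" or "top" or "wrist"; returns the picture (420x560x3 uint8, red, green, blue); there is no depth.
- get_calibration(name): a dict with "intrinsics" (3x3 intrinsics, pixels), "extrinsics" (4x4, takes a point from world to camera coordinates). Camera axes: x right, y down, z forward; pixel columns grow to the right and rows downward; lengths in m; the calibration is good to about 2 mm. A picture is of the moment at which its call begins: read the wrist's pose just before it. get_calibration takes no time and is no camera call; for the wrist camera it gives the pose at the moment of the call.
- job_done(): hands the job in, once; it reports no verdict.
Trained networks look in the newest picture that a camera, given by its name, has taken for a name from the list of things; names that differ only in an ending like _2 or _b are one class to them, and where a whole thing is asked for, a point or a joint stands for the part that bears it (a point fixed in the world has none). Each returns a list of dicts, best first, with "score" (0 to 1); they miss things now and then, are a little off and sometimes report something else, mostly with a low value. They report only what shows in the picture. A call takes as long as a camera call. They do not tell look-alikes from the thing itself.
- spot_in(camera, name): "bbox" ([left, top, width, height] as shares, 0 to 1, of the picture: columns of its width, rows of its height, round what is visible of it).
- trace(camera, name): "pixels" (420x560 bool, what is visible of it) and "bbox" ([left, top, width, height] as shares, 0 to 1, of the picture: columns of its width, rows of its height, round what is visible of it).
- spot_point(camera, name): "centre" ([row, column] as shares, 0 to 1, of the picture: columns of its width, rows of its height: a listed point, or the origin of a listed thing).
The state is a dict: "t": time; "q": joint angles; "qd": joint speeds; "tau": joint torques, N m; "eef_pos": TCP position; "tcp_rot": TCP orientation; "force": force on the tool from outside, world axes, zero at the start; "wrist_torque": the same for the moment, N m; "opening": finger opening in m.
Only numpy, scipy, OpenCV 4.12 (cv2) and the standard library are available. Lean on these libraries where they do the work, as an engineer would, in place of code of your own. Each camera call takes 0.05 s, during which the arm holds its last target.

## Working session

There is one attempt and no reset: what is moved stays moved. The work goes in short steps, Python scripts to look and compute and a tool call to move; the robot and the scene stay as the last step left them, time stands still between calls to the robot, and variables do not carry over. Pictures are saved under pics/ and viewed, and the job is handed in when it is done.

Besides the shell and the picture viewer there is one more tool, called after "Emit:" in YAML: its name, and indented under it one key for each argument. apply_moves: Moves the arm, as the interface text tells. Its arguments: {"type":"object","properties":{"series":{"type":"array","items":{"type":"array"}}},"required":["series"]}

```bash
ls; mkdir -p pics; python3 - <<'E'
from rig import *
import rig,cv2,numpy as np
o=observe();print(o); print(tcp_to_grasp)
for n in("side","top","wrist"):
    im=snapshot(n);cv2.imwrite(f"pics/{n}0.png",im[...,::-1]);c=get_calibration(n);print(n,c)
    for t in ["pigment_jar_5","tin_1","bottle_1","candle_1","bronze_urn","pigment_jar_4","disc_mid","eraser"]:
        if n=="wrist":continue
        for r in spot_in(n,t)[:4]:
            b=r["bbox"];print(t,round(r["score"],2),[round(b[0]*560),round(b[1]*420),round(b[2]*560),round(b[3]*420)])
print(observe()['t'])
E
```

```text
pics
{'t': 0.0, 'q': array([ 9.51990563e-01,  2.87178024e-01,  1.57818002e+00,  4.64862386e-05,
        1.27859791e+00, -1.49981157e-01]), 'qd': array([-5.96659234e-04, -2.86839662e-04,  4.27157424e-04,  1.34413410e-03,
        1.59446333e-03,  5.49191625e-05]), 'tau': array([ 6.63824740e-04, -4.05965638e+01, -2.92629254e+01, -1.55141743e-04,
        5.67983123e-03, -8.47276681e-06]), 'eef_pos': array([0.30455797, 0.60165111, 0.22993731]), 'tcp_rot': array([-4.63739849e-04,  2.32277777e-01,  9.72648774e-01, -1.08707274e-03]), 'force': array([ 0.21429284,  0.01473643, -0.68448888]), 'wrist_torque': array([ 0.03506629, -0.00328553,  0.02652575]), 'opening': 0.08567747523019803}
0.0187
side {'intrinsics': array([[481.28638449,   0.        , 280.09062767],
       [  0.        , 481.28638449, 213.30623536],
       [  0.        ,   0.        ,   1.        ]]), 'extrinsics': array([[ 0.91754709, -0.39756179, -0.00720878, -0.47662199],
       [-0.18664682, -0.41461923, -0.890648  ,  0.1513337 ],
       [ 0.35109872,  0.81855697, -0.45463632,  1.14038216],
       [ 0.        ,  0.        ,  0
[... 1323 characters left out ...]
_jar_4 0.82 [398, 168, 24, 24]
pigment_jar_4 0.71 [214, 242, 23, 19]
disc_mid 0.94 [348, 180, 29, 23]
eraser 0.73 [258, 179, 22, 26]
eraser 0.66 [182, 243, 10, 19]
wrist {'intrinsics': array([[325.34417725,   0.        , 277.06358569],
       [  0.        , 325.34417725, 202.84285125],
       [  0.        ,   0.        ,   1.        ]]), 'extrinsics': array([[ 4.52119989e-01,  8.91956591e-01,  9.77973004e-04,
        -6.75923990e-01],
       [ 8.45808816e-01, -4.29075935e-01,  3.17019383e-01,
        -4.17051315e-02],
       [ 2.83187152e-01, -1.42503622e-01, -9.48418555e-01,
         3.79143752e-01],
       [ 0.00000000e+00,  0.00000000e+00,  0.00000000e+00,
         1.00000000e+00]])}
0.95
```

View images.

```bash
python3 - <<'E'
import cv2
t=cv2.imread('pics/top0.png');cv2.imwrite('pics/top0z.png',cv2.resize(t[130:310,150:450],None,fx=2.66,fy=2.66,interpolation=cv2.INTER_CUBIC))
t=cv2.imread('pics/side0.png');cv2.imwrite('pics/side0z.png',cv2.resize(t[130:330,180:400],None,fx=3,fy=3,interpolation=cv2.INTER_CUBIC))
E
```

```text
(no output)
```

View pics/top0z.png

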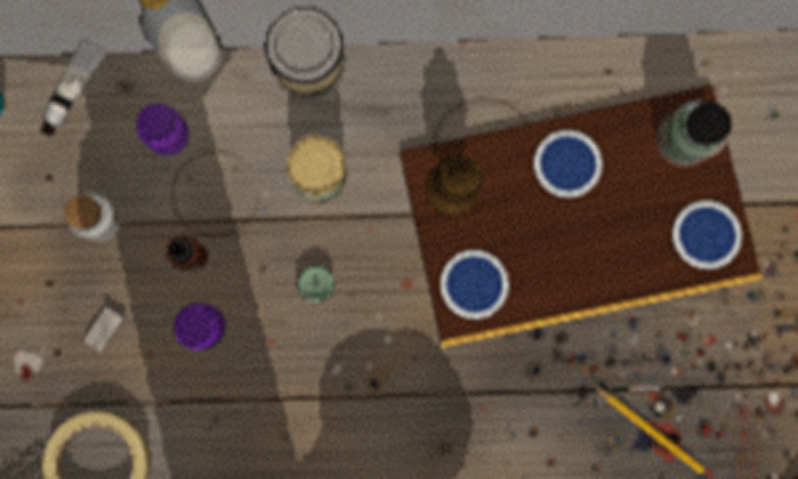

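View pics/side0z.png

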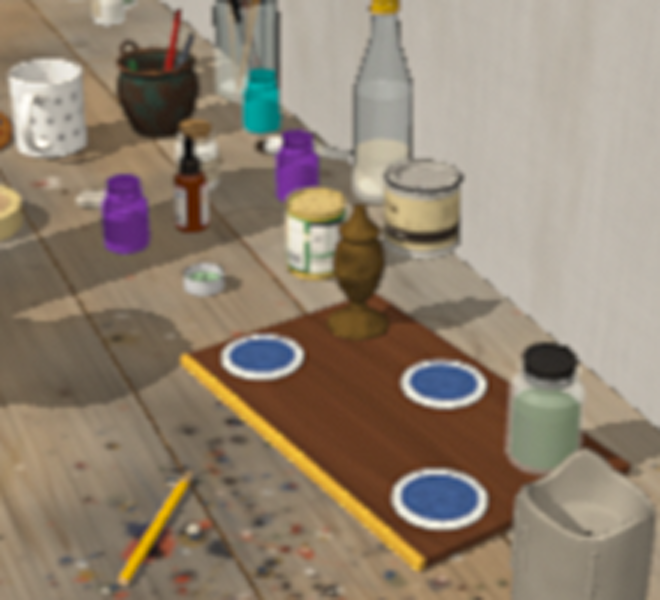

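View pics/wrist0.png

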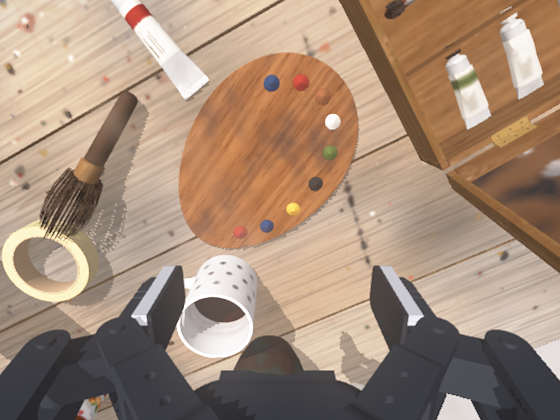

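```bash
cat > h.py <<'E'
from rig import *
import cv2,numpy as np
def ray(c,uv,z):
    K=np.array(c['intrinsics']);T=np.array(c['extrinsics']);R=T[:3,:3];o=-R.T@T[:3,3]
    d=R.T@np.linalg.inv(K)@np.array([uv[0],uv[1],1.]);return o+d*(z-o[2])/d[2]
def proj(c,p):
    T=np.array(c['extrinsics']);q=T[:3,:3]@np.array(p)+T[:3,3];q=np.array(c['intrinsics'])@q;return q[:2]/q[2]
E
python3 - <<'E'
from h import *
c=get_calibration('top')
for n,u,v,z in [('tin',316,164,.072),('candle',316,284,.015),('mid',568,163,.015),('left',474,285,.015),('right',707,235,.015),('jar5',82,212,.071),('bottle',179,250,.102),('gjar',709,122,.101),('urn',463,174,.128),('eraser',104,328,.012),('purpleN',199,327,.06),('purpleF',160,128,.06),('can',304,40,.06)]:
    print(n,np.round(ray(c,(150+u/2.66,130+v/2.66),z)*1000))
c=get_calibration('side')
for n,u,v,z in [('tin',318,205,.072),('candle',204,273,.015),('mid',444,384,.015),('left',263,357,.015),('right',440,497,.015),('jar5',197,128,.071),('bottle',189,143,.102),('purpleN',124,183,.06),('gjar',551,357,.101),('urn',360,207,.128)]:
    print(n,np.round(ray(c,(180+u/3,130+v/3),z)*1000))
E
```

```text
tin [563.  72.  72.]
candle [450.  77.  15.]
mid [ 566. -182.   15.]
left [444. -82.  15.]
right [ 488. -318.   15.]
jar5 [523. 300.  71.]
bottle [481. 200. 102.]
gjar [ 587. -299.  101.]
urn [541. -65. 128.]
eraser [411. 294.  12.]
purpleN [410. 189.  60.]
purpleF [606. 225.  60.]
can [690.  81.  60.]
tin [563.  58.  72.]
candle [454.  76.  15.]
mid [ 567. -187.   15.]
left [448. -87.  15.]
right [ 491. -320.   15.]
jar5 [525. 287.  71.]
bottle [480. 182. 102.]
purpleN [419. 207.  60.]
gjar [ 587. -304.  101.]
urn [546. -68. 128.]
```

```bash
python3 - <<'E'
from h import *
from scipy.spatial.transform import Rotation as Ro
o=observe();c=get_calibration('wrist');T=c['extrinsics'];R=T[:3,:3];p=-R.T@T[:3,3]
q=o['tcp_rot'];Rt=Ro.from_quat(q[[1,2,3,0]]).as_matrix()
print(Rt.round(3),(Rt.T@(p-o['eef_pos'])).round(4),'\n',(Rt.T@R.T).round(3))
E
```

```text
[[-0.892  0.452  0.   ]
 [ 0.452  0.892  0.   ]
 [-0.     0.    -1.   ]] [ 0.0804  0.0006 -0.1421] 
 [[-0.    -0.948 -0.317]
 [ 1.    -0.001  0.001]
 [-0.001 -0.317  0.948]]
```

Emit:
apply_moves:
  series:
    - [1,[20,-35,10],[0,0,0.1]]
    - [1,[40,-70,20],[0,0,0.2]]
    - [1,[60,-105,30],[0,0,0.3]]
    - [1,[80,-140,40],[0,0,0.4]]
    - [1,[100,-175,50],[0,0,0.464]]

```text
t: 1.37
eef_pos: [0.4054, 0.4256, 0.2819]
tcp_rot: [0.0, -0.0, 1.0, 0.0]
force: [0.5, -0.4, 0.9]
opening: 0.0856
```

Emit:
apply_moves:
  series:
    - [1,[7,-41,0],[0,0,0]]
    - [1,[14,-82,0],[0,0,0]]
    - [1,[21,-123,0],[0,0,0]]
    - [1,[28,-164,0],[0,0,0]]
    - [1,[35,-205,0],[0,0,0]]

```text
t: 1.78
eef_pos: [0.4398, 0.2203, 0.2816]
tcp_rot: [0.0, 0.002, 1.0, 0.0]
force: [1.0, -0.3, 0.8]
opening: 0.0853
```

```bash
python3 - <<'E'
from h import *
print(observe()['eef_pos'])
im=snapshot('wrist');c=get_calibration('wrist');cv2.imwrite('pics/w1.png',im[...,::-1]);np.savez('w1.npz',K=c['intrinsics'],T=c['extrinsics'])
for t,z in [("pigment_jar_5",.071),("tin_1",.072),("bottle_1",.1),("candle_1",.015),("disc_mid",.015),("eraser",.012)]:
    for r in trace('wrist',t)[:4]:
        m=r['pixels'].astype(np.uint8);b=r["bbox"];ys,xs=np.nonzero(m);print(t,round(r["score"],2),[round(b[0]*560),round(b[1]*420),round(b[2]*560),round(b[3]*420)])
    for r in spot_point('wrist',t)[:4]:
        v,u=r['centre'];print('   pt',round(r['score'],2),round(u*560),round(v*420),(ray(c,(u*560,v*420),.015 if 'disc' in t else 0)*1000).round())
E
```

```text
[0.43982927 0.22032508 0.28161574]
pigment_jar_5 0.83 [319, 206, 41, 51]
pigment_jar_5 0.83 [234, 121, 40, 43]
pigment_jar_5 0.65 [268, 263, 34, 51]
pigment_jar_5 0.55 [420, 286, 23, 34]
   pt 0.8 334 224 [535. 292.   0.]
   pt 0.77 412 298 [657. 416.  -0.]
   pt 0.77 255 140 [418. 185.   0.]
   pt 0.69 283 276 [619. 221.   0.]
tin_1 0.7 [132, 226, 61, 55]
tin_1 0.61 [2, 235, 13, 38]
   pt 0.62 174 247 [570.  63.   0.]
bottle_1 0.92 [251, 183, 28, 41]
   pt 0.67 266 192 [488. 198.   0.]
candle_1 0.97 [152, 158, 30, 31]
   pt 0.64 167 171 [457.  66.   0.]
disc_mid 0.86 [0, 231, 14, 44]
eraser 0.79 [321, 123, 29, 37]
   pt 0.75 332 139 [418. 284.   0.]
```

View pics/w1.png

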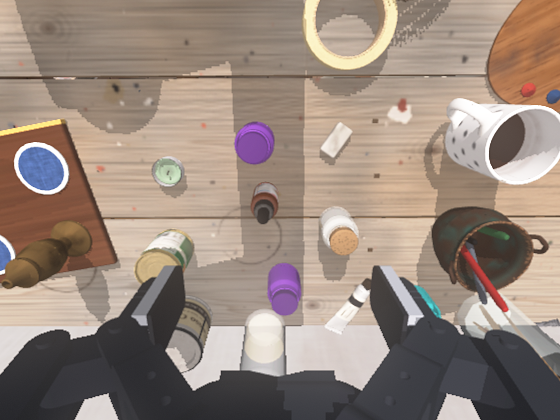

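```bash
python3 - <<'E'
from h import *
c=get_calibration('wrist')
for n,u,v,z in [('tin',161,268,.072),('candle',168,171,.0135),('left',41.5,167.5,.015),('jar5 top',344,240,.071),('jar5 base',332,219,0),('bottle',264,214,.102),('bottle collar',264,207,.077),('eraser',335,141,.012),('purpleN',254,144,.06),('purpleF',285,298,.06)]:
    print(n,np.round(ray(c,(u,v),z)*1000))
im=cv2.imread('pics/w1.png');cv2.imwrite('pics/w1z.png',cv2.resize(im[120:300,130:370],None,fx=3.3,fy=3.3,interpolation=cv2.INTER_CUBIC))
E
```

```text
tin [560.  81.  72.]
candle [453.  83.  14.]
left [447. -77.  15.]
jar5 top [524. 302.  71.]
jar5 base [525. 300.   0.]
bottle [479. 209. 102.]
bottle collar [480. 208.  77.]
eraser [416. 296.  12.]
purpleN [412. 198.  60.]
purpleF [612. 233.  60.]
```

View pics/w1z.png

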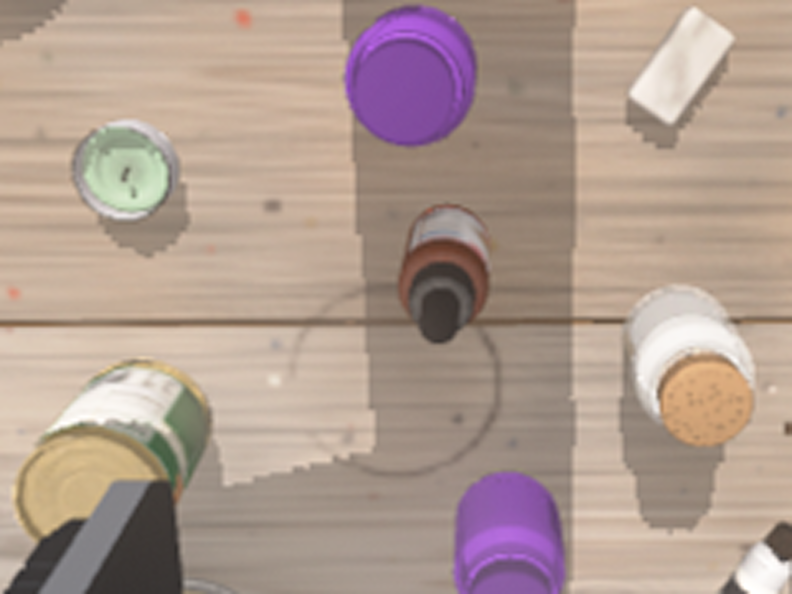

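Emit:
apply_moves:
  series:
    - [1,[28,27,0],[0,0,0]]
    - [1,[56,54,0],[0,0,0]]
    - [1,[84,81,0],[0,0,0]]
    - [1,[84,81,-40],[0,0,0]]
    - [1,[84,81,-80],[0,0,0]]

```text
t: 2.85
eef_pos: [0.5273, 0.3058, 0.2037]
tcp_rot: [0.004, 0.001, 1.0, 0.002]
force: [0.5, 1.4, -0.6]
opening: 0.0851
```

```bash
python3 - <<'E'
from h import *
o=observe();print(o['eef_pos'],o['tcp_rot'])
im=snapshot('wrist');c=get_calibration('wrist');cv2.imwrite('pics/w2.png',im[...,::-1])
for z in(.071,.0):print(z,proj(c,[.524,.301,z]))
E
```

```text
[0.52734676 0.30575725 0.20373466] [0.00398441 0.001441   0.99998989 0.00150867]
0.071 [275.604794   200.47476555]
0.0 [276.14083792 180.36457974]
```

View pics/w2.png

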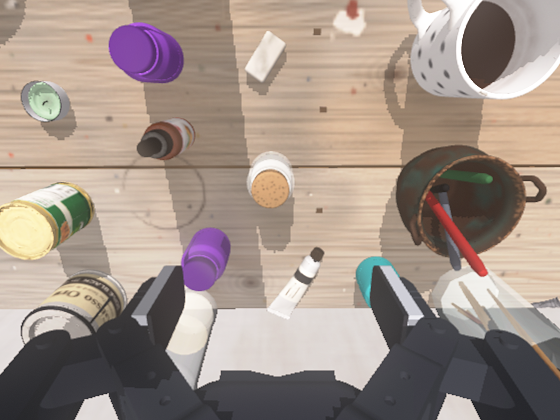

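```bash
python3 - <<'E'
from h import *
snapshot('top')
o=observe();print(o['eef_pos'],o['tcp_rot'])
c=get_calibration('wrist');im=snapshot('wrist');cv2.imwrite('pics/w3.png',im[...,::-1])
cv2.imwrite('pics/w3z.png',cv2.resize(im[120:240,220:340,::-1],None,fx=4,fy=4,interpolation=cv2.INTER_CUBIC))
for z in(.071,.0):print(z,proj(c,[.524,.301,z]))
E
```

```text
[0.51925179 0.30203998 0.19239741] [-0.00786707  0.00192367  0.99996277 -0.00297858]
0.071 [276.46635372 201.42937572]
0.0 [276.91017633 181.45793037]
```

View pics/w3z.png

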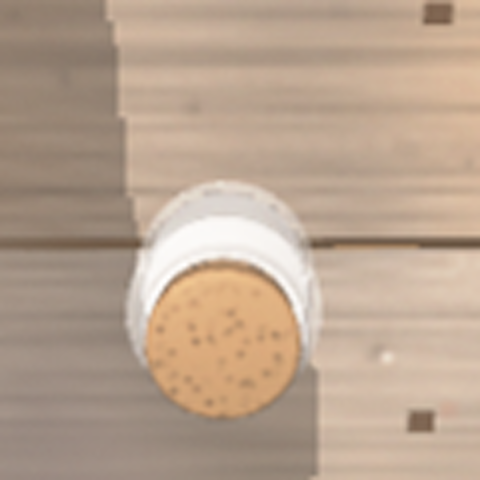

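Emit:
apply_moves:
  series:
    - [1,[2,0,-36],[0,0,0]]
    - [1,[2,0,-72],[0,0,0]]
    - [1,[2,0,-108],[0,0,0]]
    - [1,[2,0,-144],[0,0,0]]
    - [1,[2,0,-166],[0,0,0]]

```text
t: 3.42
eef_pos: [0.5262, 0.3032, 0.0351]
tcp_rot: [0.0, 0.002, 1.0, 0.0]
force: [-1.0, 0.2, -0.3]
opening: 0.0851
```

Emit:
apply_moves:
  series:
    - [1,[0,0,-8],[0,0,0]]
    - [1,[0,0,-14],[0,0,0]]
    - [1,[0,0,-14],[0,0,0]]
    - [0,[0,0,-14],[0,0,0]]
    - [-1,[0,0,-14],[0,0,0]]

```text
t: 3.83
eef_pos: [0.5279, 0.304, 0.0242]
tcp_rot: [0.002, 0.002, 1.0, 0.001]
force: [0.5, -0.2, 0.1]
opening: 0.0639
```

Emit:
apply_moves:
  series:
    - [-1,[0,0,0],[0,0,0]]
    - [-1,[0,0,0],[0,0,0]]
    - [-1,[0,0,0],[0,0,0]]
    - [-1,[0,0,0],[0,0,0]]
    - [-1,[0,0,0],[0,0,0]]

```text
t: 4.25
eef_pos: [0.5276, 0.3037, 0.0238]
tcp_rot: [0.002, 0.002, 1.0, 0.001]
force: [-1.3, -1.1, 6.1]
opening: 0.0435
```

Emit:
apply_moves:
  series:
    - [-1,[0,0,20],[0,0,0]]
    - [-1,[0,0,60],[0,0,0]]
    - [-1,[0,0,100],[0,0,0]]
    - [-1,[0,0,140],[0,0,0]]
    - [-1,[0,0,180],[0,0,0]]

```text
t: 4.67
eef_pos: [0.5252, 0.303, 0.2028]
tcp_rot: [-0.0, 0.002, 1.0, -0.0]
force: [1.7, -0.4, -2.0]
opening: 0.0436
```

Emit:
apply_moves:
  series:
    - [-1,[-6,-20,10],[0,0,0]]
    - [-1,[-12,-58,20],[0,0,0]]
    - [-1,[-18,-96,30],[0,0,0]]
    - [-1,[-24,-134,40],[0,0,0]]
    - [-1,[-30,-172,50],[0,0,0]]

```text
t: 5.08
eef_pos: [0.4948, 0.1299, 0.2515]
tcp_rot: [-0.0, 0.002, 1.0, -0.0]
force: [0.3, -0.7, -0.4]
opening: 0.0434
```

Emit:
apply_moves:
  series:
    - [-1,[-4,-40,5],[0,0,0]]
    - [-1,[-8,-80,5],[0,0,0]]
    - [-1,[-12,-120,5],[0,0,0]]
    - [-1,[-16,-160,5],[0,0,0]]
    - [-1,[-20,-200,5],[0,0,0]]

```text
t: 5.5
eef_pos: [0.4749, -0.0704, 0.2563]
tcp_rot: [0.0, 0.002, 1.0, 0.0]
force: [1.5, 0.3, -1.6]
opening: 0.0435
```

Emit:
apply_moves:
  series:
    - [-1,[0,-40,0],[0,0,0]]
    - [-1,[0,-75,0],[0,0,0]]
    - [-1,[0,-100,0],[0,0,0]]
    - [-1,[0,-108,0],[0,0,0]]
    - [-1,[0,-108,0],[0,0,0]]

```text
t: 5.92
eef_pos: [0.4755, -0.1783, 0.2559]
tcp_rot: [-0.0, 0.004, 1.0, 0.0]
force: [-0.6, 0.1, -2.0]
opening: 0.0434
```

```bash
cat > look.py <<'E'
from h import *
import sys
def look(name):
    snapshot('top')
    a=observe();c=get_calibration('wrist');im=snapshot('wrist');b=observe()
    print('t',b['t'],a['eef_pos'].round(4),b['eef_pos'].round(4),a['tcp_rot'].round(3),'open',a['opening'])
    np.savez('pics/'+name+'.npz',intrinsics=c['intrinsics'],extrinsics=c['extrinsics'])
    cv2.imwrite('pics/'+name+'.png',im[...,::-1]);return im,c
if __name__=='__main__': look(sys.argv[1])
E
python3 look.py w4
```

```text
t 6.0167 [ 0.4755 -0.1769  0.2559] [ 0.4757 -0.176   0.2559] [-0.     0.003  1.     0.001] open 0.04305282067882966
```

View pics/w4.png

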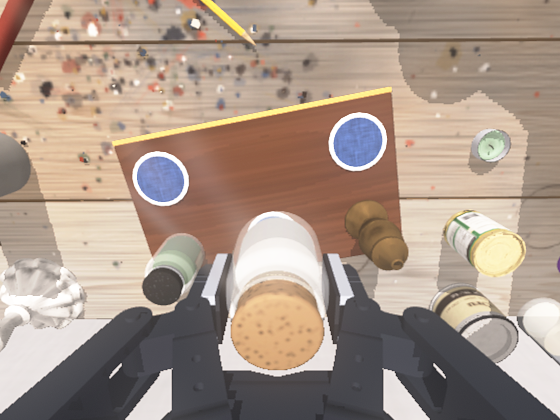

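```bash
cat >> h.py <<'E'
def blues(im):
    hsv=cv2.cvtColor(im,cv2.COLOR_RGB2HSV);m=cv2.inRange(hsv,(105,90,60),(125,255,255))
    m=cv2.morphologyEx(m,cv2.MORPH_OPEN,np.ones((3,3)))
    out=[]
    for k in cv2.findContours(m,cv2.RETR_EXTERNAL,cv2.CHAIN_APPROX_NONE)[0]:
        if cv2.contourArea(k)>150: out.append(cv2.fitEllipse(cv2.convexHull(k)))
    return out
E
python3 - <<'E'
from h import *
c=dict(np.load('pics/w4.npz'));im=cv2.imread('pics/w4.png')[...,::-1]
P=[]
for e in blues(np.ascontiguousarray(im)):
    p=ray(c,e[0],.015);print(np.round(e[0],1),np.round(e[1]),(p*1000).round(1));P.append(p[:2]*1000)
P=sorted(P,key=lambda p:p[1]);r,l=P[0],P[-1];d=l-r;print(np.linalg.norm(d));u=d/np.linalg.norm(d);n=np.array([u[1],-u[0]]);print('mid',(l+r)/2+100*n,'yaw',np.arctan2(-u[0],u[1]))
c=get_calibration('top');im=snapshot('top');cv2.imwrite('pics/top4.png',im[...,::-1])
for e in blues(im):print('top',np.round(e[0],1),np.round(e[1]),(ray(c,e[0],.015)*1000).round(1))
c=get_calibration('side');im=snapshot('side')
for e in blues(im):print('side',np.round(e[0],1),np.round(e[1]),(ray(c,e[0],.015)*1000).round(1))
E
```

```text
[152.1 188.6] [16. 42.] [ 503.8 -329.1   15. ]
[171.1 175.2] [20. 40.] [ 487.2 -304.1   15. ]
[357.5 141.7] [46. 50.] [448.7 -82.   15. ]
253.16462927118738
mid [ 573.87324119 -183.80306513] yaw 0.2193130310736405
top [327.9 236.4] [19. 20.] [446.4 -81.1  15. ]
top [363.1 191.1] [19. 19.] [ 566. -181.   15.]
side [326.1 295.3] [14. 24.] [ 490.7 -318.    15. ]
side [327.3 257.1] [11. 20.] [ 567.1 -182.2   15. ]
```

Emit:
apply_moves:
  series:
    - [-1,[31,-2,0],[0,0,0]]
    - [-1,[62,-4,0],[0,0,0]]
    - [-1,[91,-5,0],[0,0,0]]
    - [-1,[91,-5,-40],[0,0,0]]
    - [-1,[91,-5,-80],[0,0,0]]

```text
t: 6.53
eef_pos: [0.5709, -0.1811, 0.1793]
tcp_rot: [0.004, 0.001, 1.0, -0.002]
force: [-1.1, 0.4, -3.0]
opening: 0.0434
```

Emit:
apply_moves:
  series:
    - [-1,[0,0,-35],[0,0,0]]
    - [-1,[0,0,-70],[0,0,0]]
    - [-1,[0,0,-100],[0,0,0]]
    - [-1,[0,0,-112],[0,0,0]]
    - [-1,[0,0,-112],[0,0,0]]

```text
t: 6.95
eef_pos: [0.5644, -0.1791, 0.0604]
tcp_rot: [-0.004, 0.001, 1.0, 0.002]
force: [-0.4, -0.1, -1.7]
opening: 0.0433
```

```bash
python3 look.py w5; python3 - <<'E'
from h import *
c=dict(np.load('pics/w5.npz'))
print(proj(c,[.567,-.182,.015]))
im=snapshot('side');cv2.imwrite('pics/s5.png',cv2.resize(im[150:320,260:420,::-1],None,fx=3.5,fy=3.5))
E
```

```text
t 7.05 [ 0.5664 -0.1803  0.0634] [ 0.5679 -0.1814  0.0655] [-0.001  0.002  1.     0.001] open 0.043222723054447694
[274.11326393 228.59794444]
```

View pics/w5.png

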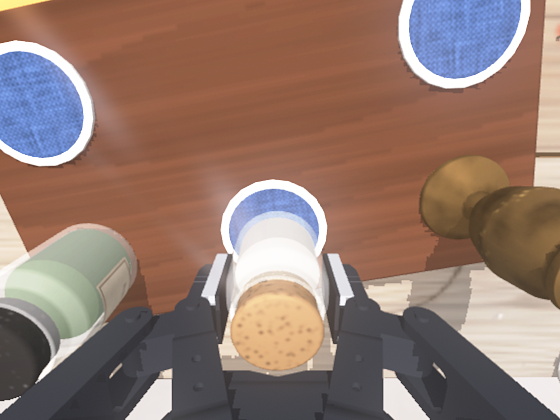

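View pics/s5.png

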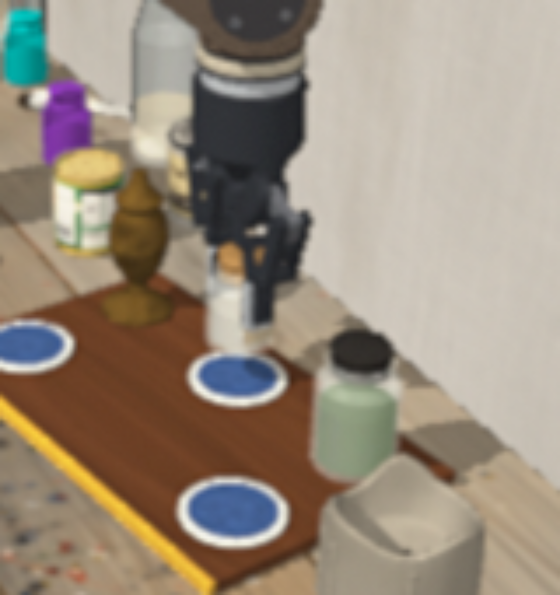

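Emit:
apply_moves:
  series:
    - [-1,[0,-1,-10],[0,0,0]]
    - [-1,[0,-1,-18],[0,0,0]]
    - [-1,[0,-1,-23],[0,0,0]]
    - [-1,[0,-1,-24],[0,0,0]]
    - [-1,[0,-1,-24],[0,0,0]]

```text
t: 7.52
eef_pos: [0.5664, -0.1827, 0.0396]
tcp_rot: [-0.001, 0.003, 1.0, 0.0]
force: [-0.3, -0.7, -0.7]
opening: 0.0433
```

Emit:
apply_moves:
  series:
    - [-1,[0,0,0],[0,0,0]]
    - [-1,[0,0,0],[0,0,0]]

```text
t: 7.68
eef_pos: [0.5672, -0.183, 0.0406]
tcp_rot: [0.0, 0.002, 1.0, -0.0]
force: [-0.1, -0.4, -1.7]
opening: 0.0433
```

Emit:
apply_moves:
  series:
    - [-1,[0,0,-1],[0,0,0]]
    - [-1,[0,0,-2],[0,0,0]]
    - [-1,[0,0,-2],[0,0,0]]
    - [-0.2,[0,0,-2],[0,0,0]]
    - [0.2,[0,0,-2],[0,0,0]]

```text
t: 8.1
eef_pos: [0.5672, -0.1829, 0.0386]
tcp_rot: [0.0, 0.002, 1.0, -0.0]
force: [0.3, 0.4, 0.6]
opening: 0.0508
```

Emit:
apply_moves:
  series:
    - [0.6,[0,0,0],[0,0,0]]
    - [0.9,[0,0,0],[0,0,0]]
    - [1,[0,0,0],[0,0,0]]
    - [1,[0,0,10],[0,0,0]]
    - [1,[0,0,40],[0,0,0]]

```text
t: 8.52
eef_pos: [0.5635, -0.1811, 0.0742]
tcp_rot: [-0.005, 0.002, 1.0, 0.002]
force: [-0.8, -0.7, -0.9]
opening: 0.0853
```

Emit:
apply_moves:
  series:
    - [1,[0,0,40],[0,0,0]]
    - [1,[0,0,80],[0,0,0]]
    - [1,[0,0,120],[0,0,0]]
    - [1,[0,0,160],[0,0,0]]
    - [1,[0,0,180],[0,0,0]]

```text
t: 8.93
eef_pos: [0.5687, -0.1837, 0.2661]
tcp_rot: [0.004, 0.002, 1.0, -0.002]
force: [0.8, -0.5, 1.3]
opening: 0.0854
```

```bash
python3 look.py w6; python3 - <<'E'
from h import *
c=dict(np.load('pics/w6.npz'))
for p in [(.567,-.182,.015),(.567,-.182,.086)]: print(proj(c,p))
E
```

```text
t 9.0333 [ 0.57   -0.1843  0.2694] [ 0.5694 -0.184   0.2661] [ 0.007  0.002  1.    -0.004] open 0.08543391221407633
[280.09029959 157.2299221 ]
[280.28278262 171.01353452]
```

View pics/w6.png

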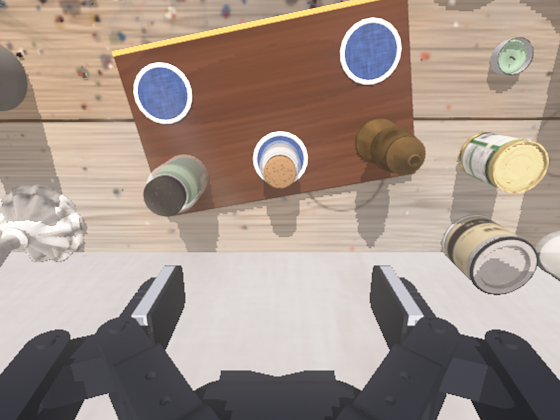

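Emit:
apply_moves:
  series:
    - [1,[-9,39,0],[0,0,0]]
    - [1,[-18,78,0],[0,0,0]]
    - [1,[-27,117,0],[0,0,0]]
    - [1,[-36,156,0],[0,0,0]]
    - [1,[-45,195,0],[0,0,0]]

```text
t: 9.45
eef_pos: [0.5204, 0.0138, 0.2572]
tcp_rot: [-0.001, 0.003, 1.0, 0.0]
force: [-0.7, 0.6, -0.2]
opening: 0.0856
```

Emit:
apply_moves:
  series:
    - [1,[-9,39,0],[0,0,0]]
    - [1,[-18,78,0],[0,0,0]]
    - [1,[-27,117,0],[0,0,0]]
    - [1,[-36,156,0],[0,0,0]]
    - [1,[-42,193,0],[0,0,0]]

```text
t: 9.87
eef_pos: [0.4781, 0.207, 0.2574]
tcp_rot: [-0.001, 0.002, 1.0, -0.0]
force: [0.8, 0.4, 1.1]
opening: 0.0853
```

Emit:
apply_moves:
  series:
    - [1,[0,0,-30],[0,0,0]]
    - [1,[0,0,-50],[0,0,0]]
    - [1,[0,0,-60],[0,0,0]]
    - [1,[0,0,-60],[0,0,0]]
    - [1,[0,0,-60],[0,0,0]]

```text
t: 10.28
eef_pos: [0.4796, 0.2048, 0.1978]
tcp_rot: [-0.001, 0.003, 1.0, -0.0]
force: [0.3, -1.2, -0.3]
opening: 0.0855
```

```bash
python3 look.py w7; python3 - <<'E'
from h import *
c=dict(np.load('pics/w7.npz'))
for p in [(.480,.205,0),(.480,.205,.077),(.480,.205,.102)]: print(proj(c,p))
E
```

```text
t 10.3833 [0.4805 0.2048 0.199 ] [0.4809 0.2049 0.1997] [0.    0.003 1.    0.   ] open 0.08537065027673753
[276.91130072 172.25849865]
[276.98921893 193.06587812]
[277.02422164 202.41304534]
```

View pics/w7.png

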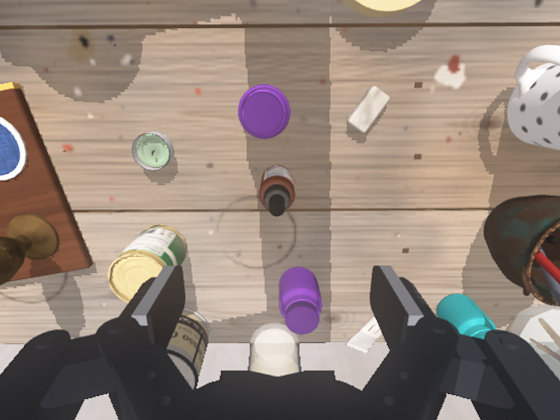

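Emit:
apply_moves:
  series:
    - [1,[1,0,-36],[0,0,0]]
    - [1,[1,0,-72],[0,0,0]]
    - [1,[1,0,-108],[0,0,0]]
    - [1,[1,0,-140],[0,0,0]]
    - [1,[1,0,-155],[0,0,0]]

```text
t: 10.8
eef_pos: [0.4795, 0.2043, 0.0405]
tcp_rot: [-0.002, 0.003, 1.0, -0.0]
force: [-0.1, 0.7, 0.3]
opening: 0.0854
```

Emit:
apply_moves:
  series:
    - [1,[0,0,-4],[0,0,0]]
    - [1,[0,0,-7],[0,0,0]]
    - [1,[0,0,-7],[0,0,0]]
    - [0,[0,0,-7],[0,0,0]]
    - [-0.5,[0,0,-7],[0,0,0]]

```text
t: 11.22
eef_pos: [0.4827, 0.2055, 0.0384]
tcp_rot: [0.002, 0.002, 1.0, 0.0]
force: [-0.7, -0.2, 0.6]
opening: 0.0643
```

Emit:
apply_moves:
  series:
    - [-1,[0,0,0],[0,0,0]]
    - [-1,[0,0,0],[0,0,0]]
    - [-1,[0,0,0],[0,0,0]]
    - [-1,[0,0,0],[0,0,0]]
    - [-1,[0,0,0],[0,0,0]]

```text
t: 11.63
eef_pos: [0.4817, 0.2053, 0.0375]
tcp_rot: [0.001, 0.002, 1.0, 0.0]
force: [-1.2, -0.9, 6.4]
opening: 0.0304
```

Emit:
apply_moves:
  series:
    - [-1,[0,0,20],[0,0,0]]
    - [-1,[0,0,60],[0,0,0]]
    - [-1,[0,0,100],[0,0,0]]
    - [-1,[0,0,140],[0,0,0]]
    - [-1,[0,0,180],[0,0,0]]

```text
t: 12.05
eef_pos: [0.4801, 0.2051, 0.2174]
tcp_rot: [-0.001, 0.002, 1.0, -0.0]
force: [0.5, 0.1, -1.4]
opening: 0.0302
```

Emit:
apply_moves:
  series:
    - [-1,[1,-25,20],[0,0,0]]
    - [-1,[2,-65,25],[0,0,0]]
    - [-1,[3,-105,25],[0,0,0]]
    - [-1,[4,-145,25],[0,0,0]]
    - [-1,[5,-185,25],[0,0,0]]

```text
t: 12.47
eef_pos: [0.4854, 0.0189, 0.2412]
tcp_rot: [0.0, 0.002, 1.0, 0.0]
force: [0.9, 0.2, -1.4]
opening: 0.0305
```

Emit:
apply_moves:
  series:
    - [-1,[1,-41,0],[0,0,0]]
    - [-1,[2,-82,0],[0,0,0]]
    - [-1,[3,-123,0],[0,0,0]]
    - [-1,[4,-164,0],[0,0,0]]
    - [-1,[4,-205,0],[0,0,0]]

```text
t: 12.88
eef_pos: [0.4893, -0.1866, 0.2408]
tcp_rot: [-0.0, 0.002, 1.0, 0.0]
force: [0.2, 0.5, -1.5]
opening: 0.0305
```

Emit:
apply_moves:
  series:
    - [-1,[0,-40,0],[0,0,0]]
    - [-1,[0,-80,0],[0,0,0]]
    - [-1,[0,-115,-10],[0,0,0]]
    - [-1,[0,-133,-40],[0,0,0]]
    - [-1,[0,-133,-75],[0,0,0]]

```text
t: 13.3
eef_pos: [0.4909, -0.3233, 0.1681]
tcp_rot: [0.003, 0.004, 1.0, -0.003]
force: [0.5, -0.4, -1.5]
opening: 0.0304
```

Emit:
apply_moves:
  series:
    - [-1,[0,0,-35],[0,0,0]]
    - [-1,[0,0,-60],[0,0,0]]
    - [-1,[0,0,-75],[0,0,0]]
    - [-1,[0,0,-80],[0,0,0]]
    - [-1,[0,0,-80],[0,0,0]]

```text
t: 13.72
eef_pos: [0.4888, -0.3167, 0.0841]
tcp_rot: [-0.002, 0.002, 1.0, 0.002]
force: [0.2, 0.3, -0.6]
opening: 0.0301
```

```bash
python3 look.py w8; python3 - <<'E'
from h import *
c=dict(np.load('pics/w8.npz'))
for p in [(.490,-.318,.015)]: print(proj(c,p))
E
```

```text
t 13.8167 [ 0.4898 -0.3176  0.086 ] [ 0.4905 -0.3182  0.0873] [-0.     0.002  1.     0.   ] open 0.030581048033195623
[276.17963426 215.22916037]
```

View pics/w8.png

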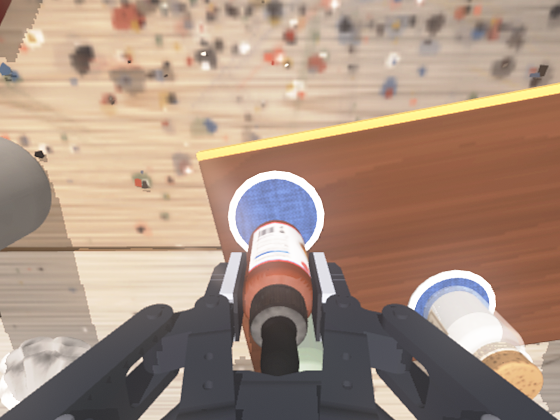

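Emit:
apply_moves:
  series:
    - [-1,[0,0,-15],[0,0,0]]
    - [-1,[0,0,-28],[0,0,0]]
    - [-1,[0,0,-32],[0,0,0]]
    - [-1,[0,0,-33],[0,0,0]]
    - [-1,[0,0,-33],[0,0,0]]

```text
t: 14.23
eef_pos: [0.49, -0.3178, 0.0534]
tcp_rot: [-0.0, 0.002, 1.0, 0.0]
force: [0.2, -0.1, -0.4]
opening: 0.0303
```

Emit:
apply_moves:
  series:
    - [-1,[0,0,0],[0,0,0]]
    - [-1,[0,0,0],[0,0,0]]
    - [-1,[0,0,0],[0,0,0]]

```text
t: 14.48
eef_pos: [0.4903, -0.3182, 0.054]
tcp_rot: [0.0, 0.002, 1.0, -0.0]
force: [-0.7, 0.1, -0.6]
opening: 0.0304
```

Emit:
apply_moves:
  series:
    - [-1,[0,0,-1],[0,0,0]]
    - [-1,[0,0,-2],[0,0,0]]
    - [-1,[0,0,-2],[0,0,0]]
    - [-1,[0,0,-2],[0,0,0]]
    - [-0.4,[0,0,-2],[0,0,0]]

```text
t: 14.9
eef_pos: [0.4905, -0.3182, 0.0525]
tcp_rot: [0.001, 0.002, 1.0, -0.0]
force: [-1.2, 0.6, 5.4]
opening: 0.0307
```

Emit:
apply_moves:
  series:
    - [-0.2,[0,0,0],[0,0,0]]
    - [0.2,[0,0,0],[0,0,0]]
    - [0.7,[0,0,0],[0,0,0]]
    - [1,[0,0,0],[0,0,0]]
    - [1,[0,0,0],[0,0,0]]

```text
t: 15.32
eef_pos: [0.4897, -0.3176, 0.0509]
tcp_rot: [-0.0, 0.002, 1.0, 0.0]
force: [-0.3, 0.7, -0.1]
opening: 0.0801
```

Emit:
apply_moves:
  series:
    - [1,[0,0,20],[0,0,0]]
    - [1,[0,0,55],[0,0,0]]
    - [1,[0,0,95],[0,0,0]]
    - [1,[0,0,135],[0,0,0]]
    - [1,[0,0,175],[0,0,0]]

```text
t: 15.73
eef_pos: [0.4895, -0.3175, 0.2277]
tcp_rot: [-0.0, 0.002, 1.0, 0.0]
force: [1.3, -0.7, 0.1]
opening: 0.0857
```

```bash
python3 look.py w9; python3 - <<'E'
from h import *
c=dict(np.load('pics/w9.npz'))
for p in [(.490,-.318,.015),(.490,-.318,.117)]: print(proj(c,p))
E
```

```text
t 15.8333 [ 0.4931 -0.3206  0.2385] [ 0.4932 -0.3208  0.2359] [ 0.006  0.002  1.    -0.005] open 0.08573283001253201
[281.13626326 162.91172864]
[281.3992775  188.67133889]
```

View pics/w9.png

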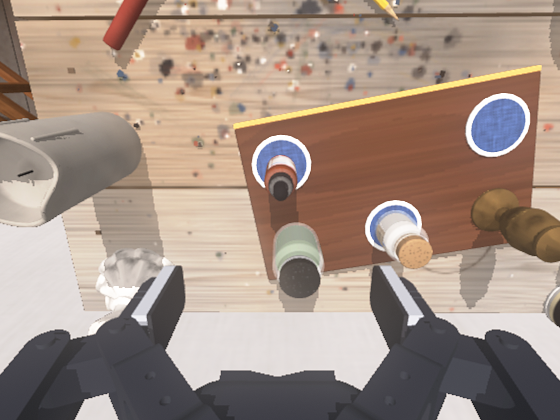

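Emit:
apply_moves:
  series:
    - [1,[7,38,10],[0,0,0]]
    - [1,[14,78,10],[0,0,0]]
    - [1,[21,118,10],[0,0,0]]
    - [1,[28,158,10],[0,0,0]]
    - [1,[35,198,10],[0,0,0]]

```text
t: 16.25
eef_pos: [0.5247, -0.1181, 0.2358]
tcp_rot: [-0.0, 0.003, 1.0, 0.0]
force: [0.2, -0.5, -0.0]
opening: 0.085
```

Emit:
apply_moves:
  series:
    - [1,[7,40,0],[0,0,0]]
    - [1,[14,80,0],[0,0,0]]
    - [1,[21,120,0],[0,0,0]]
    - [1,[28,160,0],[0,0,0]]
    - [1,[37,195,0],[0,0,0]]

```text
t: 16.67
eef_pos: [0.5614, 0.0777, 0.2357]
tcp_rot: [-0.0, 0.002, 1.0, 0.0]
force: [0.4, -1.0, 0.4]
opening: 0.0855
```

Emit:
apply_moves:
  series:
    - [1,[0,0,-20],[0,0,0]]
    - [1,[0,0,-40],[0,0,0]]
    - [1,[0,0,-40],[0,0,0]]
    - [1,[0,0,-40],[0,0,0]]
    - [1,[0,0,-40],[0,0,0]]

```text
t: 17.08
eef_pos: [0.5622, 0.0749, 0.1968]
tcp_rot: [0.0, 0.003, 1.0, -0.0]
force: [0.1, -0.7, 0.7]
opening: 0.0853
```

```bash
python3 look.py w10; python3 - <<'E'
from h import *
c=dict(np.load('pics/w10.npz'))
for p in [(.562,.075,0),(.562,.075,.072),(.453,.08,.0135)]: print(proj(c,p))
E
```

```text
t 17.1833 [0.5627 0.0747 0.1976] [0.5628 0.0746 0.1979] [ 0.001  0.003  1.    -0.   ] open 0.08534684922341586
[277.08455557 172.18547391]
[277.17859929 191.49549042]
[281.82589919  59.81735858]
```

View pics/w10.png

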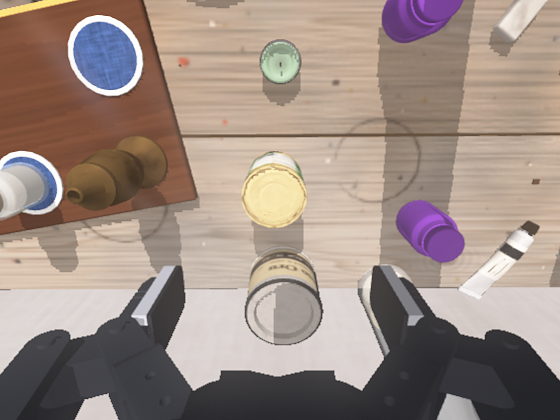

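Emit:
apply_moves:
  series:
    - [1,[2,-2,-20],[0,0,0]]
    - [1,[2,-2,-55],[0,0,0]]
    - [1,[2,-2,-90],[0,0,0]]
    - [1,[2,-2,-125],[0,0,0]]
    - [1,[2,-2,-155],[0,0,0]]

```text
t: 17.6
eef_pos: [0.5644, 0.0726, 0.0407]
tcp_rot: [0.001, 0.003, 1.0, -0.0]
force: [0.2, -0.2, 0.3]
opening: 0.0857
```

Emit:
apply_moves:
  series:
    - [1,[0,0,-12],[0,0,0]]
    - [1,[0,0,-17],[0,0,0]]
    - [1,[0,0,-17],[0,0,0]]
    - [0.5,[0,0,-17],[0,0,0]]
    - [0,[0,0,-17],[0,0,0]]

```text
t: 18.02
eef_pos: [0.5661, 0.073, 0.027]
tcp_rot: [0.002, 0.002, 1.0, -0.0]
force: [-0.2, 0.6, 0.0]
opening: 0.0637
```

Emit:
apply_moves:
  series:
    - [-1,[0,0,0],[0,0,0]]
    - [-1,[0,0,0],[0,0,0]]
    - [-1,[0,0,0],[0,0,0]]
    - [-1,[0,0,0],[0,0,0]]

```text
t: 18.35
eef_pos: [0.5663, 0.073, 0.0272]
tcp_rot: [0.003, 0.002, 1.0, -0.0]
force: [-0.0, -1.2, 7.1]
opening: 0.0565
```

Emit:
apply_moves:
  series:
    - [-1,[0,0,20],[0,0,0]]
    - [-1,[0,0,60],[0,0,0]]
    - [-1,[0,0,100],[0,0,0]]
    - [-1,[0,0,140],[0,0,0]]
    - [-1,[0,0,180],[0,0,0]]

```text
t: 18.77
eef_pos: [0.5629, 0.0734, 0.2058]
tcp_rot: [-0.001, 0.002, 1.0, 0.0]
force: [0.5, 0.0, -1.6]
opening: 0.056
```

Emit:
apply_moves:
  series:
    - [-1,[-25,-15,0],[0,0,0]]
    - [-1,[-55,-40,0],[0,0,0]]
    - [-1,[-80,-70,0],[0,0,0]]
    - [-1,[-100,-103,0],[0,0,0]]
    - [-1,[-110,-136,0],[0,0,0]]

```text
t: 19.18
eef_pos: [0.451, -0.0628, 0.2037]
tcp_rot: [-0.001, 0.002, 1.0, 0.0]
force: [1.5, -0.7, -2.5]
opening: 0.0562
```

Emit:
apply_moves:
  series:
    - [-1,[-7,-19,-20],[0,0,0]]
    - [-1,[-7,-19,-60],[0,0,0]]
    - [-1,[-7,-19,-100],[0,0,0]]
    - [-1,[-7,-19,-130],[0,0,0]]
    - [-1,[-7,-19,-130],[0,0,0]]

```text
t: 19.6
eef_pos: [0.4409, -0.0795, 0.0676]
tcp_rot: [-0.007, 0.003, 1.0, 0.003]
force: [-2.1, 0.0, -2.7]
opening: 0.0562
```

```bash
python3 look.py w11; python3 - <<'E'
from h import *
c=dict(np.load('pics/w11.npz'))
for p in [(.448,-.082,.015)]: print(proj(c,p))
E
```

```text
t 19.7 [ 0.4434 -0.0804  0.071 ] [ 0.446  -0.0814  0.0738] [-0.004  0.003  1.     0.002] open 0.056129805470308894
[274.11609894 230.20609461]
```

View pics/w11.png

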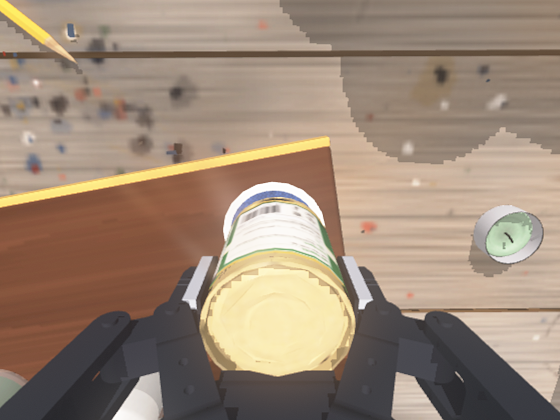

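Emit:
apply_moves:
  series:
    - [-1,[0,0,-15],[0,0,0]]
    - [-1,[0,0,-25],[0,0,0]]
    - [-1,[0,0,-31],[0,0,0]]
    - [-1,[0,0,-32],[0,0,0]]
    - [-1,[0,0,-32],[0,0,0]]

```text
t: 20.12
eef_pos: [0.4473, -0.0818, 0.0429]
tcp_rot: [0.0, 0.002, 1.0, -0.0]
force: [0.1, 0.4, -3.0]
opening: 0.056
```

Emit:
apply_moves:
  series:
    - [-1,[0,0,0],[0,0,0]]
    - [-1,[0,0,0],[0,0,0]]
    - [-1,[0,0,0],[0,0,0]]

```text
t: 20.37
eef_pos: [0.4474, -0.082, 0.043]
tcp_rot: [0.001, 0.002, 1.0, -0.0]
force: [0.0, -0.1, -1.9]
opening: 0.0561
```

Emit:
apply_moves:
  series:
    - [-1,[0,0,-1],[0,0,0]]
    - [-1,[0,0,-1.5],[0,0,0]]
    - [-1,[0,0,-1.5],[0,0,0]]
    - [-1,[0,0,-1.5],[0,0,0]]
    - [0.3,[0,0,-1.5],[0,0,0]]

```text
t: 20.78
eef_pos: [0.4475, -0.082, 0.0423]
tcp_rot: [0.0, 0.002, 1.0, -0.0]
force: [-4.0, 0.5, 6.4]
opening: 0.0559
```

Emit:
apply_moves:
  series:
    - [0.5,[0,0,0],[0,0,0]]
    - [0.8,[0,0,0],[0,0,0]]
    - [1,[0,0,0],[0,0,0]]
    - [1,[0,0,0],[0,0,0]]
    - [1,[0,0,10],[0,0,0]]

```text
t: 21.2
eef_pos: [0.4454, -0.0812, 0.0494]
tcp_rot: [-0.002, 0.002, 1.0, 0.001]
force: [-0.4, -0.2, -1.1]
opening: 0.0852
```

Emit:
apply_moves:
  series:
    - [1,[0,0,35],[0,0,0]]
    - [1,[0,0,70],[0,0,0]]
    - [1,[0,0,105],[0,0,0]]
    - [1,[0,0,140],[0,0,0]]
    - [1,[0,0,140],[0,0,0]]

```text
t: 21.62
eef_pos: [0.4512, -0.0835, 0.1999]
tcp_rot: [0.007, 0.002, 1.0, -0.003]
force: [0.0, -0.0, 0.4]
opening: 0.0859
```

```bash
python3 look.py w12; python3 - <<'E'
from h import *
c=dict(np.load('pics/w12.npz'))
for p in [(.448,-.082,.015),(.448,-.082,.087),(.455,.08,.0135)]: print(proj(c,p))
E
```

```text
t 21.7167 [ 0.4497 -0.0829  0.1965] [ 0.4481 -0.0823  0.1935] [ 0.005  0.002  1.    -0.002] open 0.08508543902179405
[278.47844374 173.31020611]
[278.56294139 194.79302728]
[436.23240524 178.94947602]
```

View pics/w12.png

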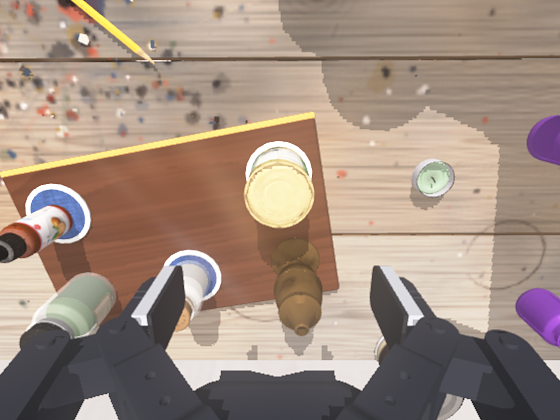

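Emit:
apply_moves:
  series:
    - [1,[2,40,0],[0,0,0]]
    - [1,[4,80,0],[0,0,0]]
    - [1,[6,120,0],[0,0,0]]
    - [1,[6,160,0],[0,0,0]]
    - [1,[6,160,-30],[0,0,0]]

```text
t: 22.13
eef_pos: [0.4554, 0.0837, 0.1647]
tcp_rot: [0.005, -0.001, 1.0, 0.001]
force: [1.0, -0.8, 0.4]
opening: 0.0854
```

Emit:
apply_moves:
  series:
    - [1,[0,0,-30],[0,0,0]]
    - [1,[0,0,-50],[0,0,0]]
    - [1,[0,0,-50],[0,0,0]]
    - [1,[0,0,-50],[0,0,0]]
    - [1,[0,0,-50],[0,0,0]]

```text
t: 22.55
eef_pos: [0.4533, 0.078, 0.1113]
tcp_rot: [0.0, 0.003, 1.0, 0.0]
force: [0.9, -0.9, 0.4]
opening: 0.0852
```

```bash
python3 look.py w13; python3 - <<'E'
from h import *
c=dict(np.load('pics/w13.npz'))
for p in [(.455,.078,0),(.455,.078,.0145)]: print(proj(c,p))
E
```

```text
t 22.65 [0.4539 0.0779 0.112 ] [0.4541 0.0779 0.1124] [ 0.001  0.003  1.    -0.   ] open 0.08534985828053387
[276.93404955 198.23199844]
[276.94662304 203.9358606 ]
```

View pics/w13.png

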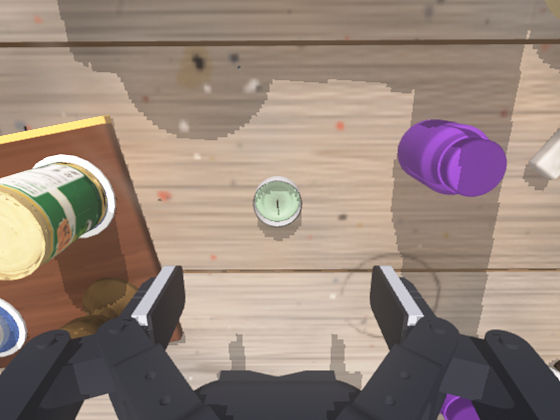

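Emit:
apply_moves:
  series:
    - [1,[1,0,-35],[0,0,0]]
    - [1,[1,0,-65],[0,0,0]]
    - [1,[1,0,-85],[0,0,0]]
    - [1,[1,0,-98],[0,0,0]]
    - [1,[1,0,-103],[0,0,0]]

```text
t: 23.07
eef_pos: [0.4535, 0.0779, 0.0069]
tcp_rot: [-0.001, 0.003, 1.0, 0.0]
force: [0.4, 0.5, -0.0]
opening: 0.0855
```

Emit:
apply_moves:
  series:
    - [1,[0,0,0],[0,0,0]]
    - [1,[0,0,0],[0,0,0]]
    - [1,[0,0,-3],[0,0,0]]
    - [1,[0,0,-3],[0,0,0]]

```text
t: 23.4
eef_pos: [0.455, 0.0781, 0.0059]
tcp_rot: [0.001, 0.002, 1.0, -0.0]
force: [-0.1, 0.6, -0.4]
opening: 0.0854
```

Emit:
apply_moves:
  series:
    - [1,[0,0,-3],[0,0,0]]
    - [1,[0,0,-4],[0,0,0]]
    - [0,[0,0,-4],[0,0,0]]
    - [0,[0,0,-4],[0,0,0]]
    - [-0.3,[0,0,-4],[0,0,0]]

```text
t: 23.82
eef_pos: [0.454, 0.0782, 0.0009]
tcp_rot: [0.0, 0.002, 1.0, 0.0]
force: [-0.1, 0.3, 0.3]
opening: 0.0517
```

Emit:
apply_moves:
  series:
    - [-1,[0,0,0],[0,0,0]]
    - [-1,[0,0,0],[0,0,0]]
    - [-1,[0,0,0],[0,0,0]]
    - [-1,[0,0,0],[0,0,0]]
    - [-1,[0,0,0],[0,0,0]]

```text
t: 24.23
eef_pos: [0.4545, 0.0782, 0.0013]
tcp_rot: [0.001, 0.002, 1.0, 0.0]
force: [0.0, 0.4, 3.2]
opening: 0.0347
```

Emit:
apply_moves:
  series:
    - [-1,[0,0,15],[0,0,0]]
    - [-1,[0,0,45],[0,0,0]]
    - [-1,[0,0,85],[0,0,0]]
    - [-1,[0,0,125],[0,0,0]]
    - [-1,[0,0,150],[0,0,0]]

```text
t: 24.65
eef_pos: [0.455, 0.0781, 0.1543]
tcp_rot: [0.002, 0.002, 1.0, -0.0]
force: [-0.2, -0.6, 0.1]
opening: 0.0351
```

Emit:
apply_moves:
  series:
    - [-1,[-1,-35,0],[0,0,0]]
    - [-1,[-3,-75,0],[0,0,0]]
    - [-1,[-5,-115,0],[0,0,0]]
    - [-1,[-6,-150,0],[0,0,0]]
    - [-1,[-7,-160,0],[0,0,0]]

```text
t: 25.07
eef_pos: [0.4465, -0.0854, 0.1507]
tcp_rot: [0.0, 0.004, 1.0, -0.001]
force: [-0.5, 0.3, -0.2]
opening: 0.0351
```

Emit:
apply_moves:
  series:
    - [-1,[0,0,-25],[0,0,0]]
    - [-1,[0,0,-40],[0,0,0]]
    - [-1,[0,0,-45],[0,0,0]]
    - [-1,[0,0,-45],[0,0,0]]
    - [-1,[0,0,-45],[0,0,0]]

```text
t: 25.48
eef_pos: [0.4469, -0.0814, 0.1058]
tcp_rot: [-0.0, 0.002, 1.0, 0.0]
force: [-0.2, -0.0, -0.5]
opening: 0.0349
```

```bash
python3 look.py w14; python3 - <<'E'
from h import *
c=dict(np.load('pics/w14.npz'))
for p in [(.448,-.082,.015),(.448,-.082,.087),(.4475,-.082,.119)]: print(proj(c,p))
E
```

```text
t 25.5833 [ 0.4474 -0.0816  0.1065] [ 0.4477 -0.0817  0.1068] [ 0.     0.002  1.    -0.   ] open 0.03541268473467909
[276.34737481 206.02042286]
[276.18103161 248.91130888]
[276.05209387 279.66997582]
```

View pics/w14.png

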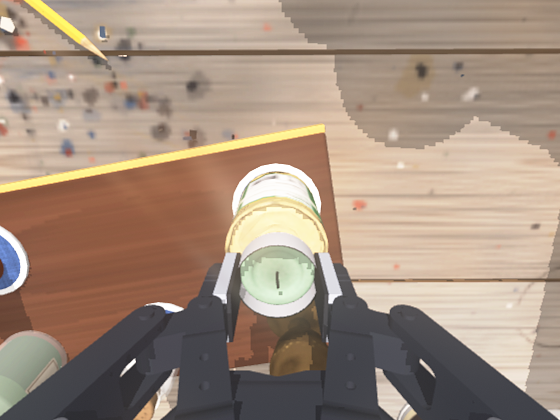

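Emit:
apply_moves:
  series:
    - [-1,[1,0,-8],[0,0,0]]
    - [-1,[1,0,-14],[0,0,0]]
    - [-1,[1,0,-16],[0,0,0]]
    - [-1,[1,0,-16],[0,0,0]]
    - [-1,[1,0,-16],[0,0,0]]

```text
t: 26.0
eef_pos: [0.4478, -0.0817, 0.0895]
tcp_rot: [-0.0, 0.002, 1.0, 0.0]
force: [-0.4, 0.2, -0.3]
opening: 0.0352
```

Emit:
apply_moves:
  series:
    - [-1,[0,0,0],[0,0,0]]
    - [-1,[0,0,0],[0,0,0]]
    - [-1,[0,0,0],[0,0,0]]

```text
t: 26.25
eef_pos: [0.4481, -0.0819, 0.0901]
tcp_rot: [0.0, 0.002, 1.0, -0.0]
force: [0.2, -0.6, -1.0]
opening: 0.0352
```

Emit:
apply_moves:
  series:
    - [-1,[0,0,-1],[0,0,0]]
    - [-1,[0,0,-1.5],[0,0,0]]
    - [-1,[0,0,-1.5],[0,0,0]]
    - [-1,[0,0,-1.5],[0,0,0]]
    - [-0.2,[0,0,-1.5],[0,0,0]]

```text
t: 26.67
eef_pos: [0.4479, -0.0818, 0.0883]
tcp_rot: [-0.0, 0.002, 1.0, -0.0]
force: [-0.9, -0.3, -0.8]
opening: 0.0347
```

Emit:
apply_moves:
  series:
    - [0,[0,0,0],[0,0,0]]
    - [0.2,[0,0,0],[0,0,0]]
    - [0.4,[0,0,0],[0,0,0]]
    - [0.6,[0,0,0],[0,0,0]]
    - [0.8,[0,0,0],[0,0,0]]

```text
t: 27.08
eef_pos: [0.448, -0.0818, 0.0884]
tcp_rot: [0.0, 0.002, 1.0, -0.0]
force: [0.2, -0.5, 0.3]
opening: 0.0764
```

Emit:
apply_moves:
  series:
    - [0.8,[0,0,5],[0,0,0]]
    - [0.8,[0,0,20],[0,0,0]]
    - [0.8,[0,0,50],[0,0,0]]
    - [0.8,[0,0,80],[0,0,0]]
    - [0.8,[0,0,110],[0,0,0]]

```text
t: 27.5
eef_pos: [0.4475, -0.0816, 0.1996]
tcp_rot: [-0.0, 0.002, 1.0, 0.0]
force: [0.5, 0.7, -0.0]
opening: 0.0769
```

```bash
python3 look.py w15; python3 - <<'E'
from h import *
c=dict(np.load('pics/w15.npz'))
for p in [(.448,-.082,.015),(.448,-.082,.087),(.448,-.082,.102)]: print(proj(c,p))
im=snapshot('side');cv2.imwrite('pics/s15.png',cv2.resize(im[130:320,180:400,::-1],None,fx=3.1,fy=3.1))
E
```

```text
t 27.6 [ 0.4512 -0.0831  0.207 ] [ 0.4513 -0.0831  0.2049] [ 0.005  0.002  1.    -0.002] open 0.07709540425226183
[278.63399809 169.38036985]
[278.73277427 189.19975395]
[278.75989913 194.64234304]
```

View pics/w15.png

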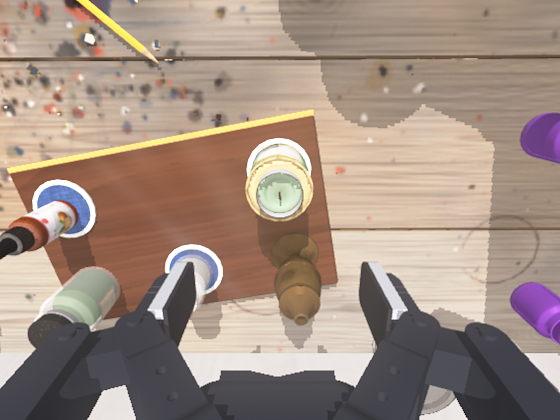

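View pics/s15.png

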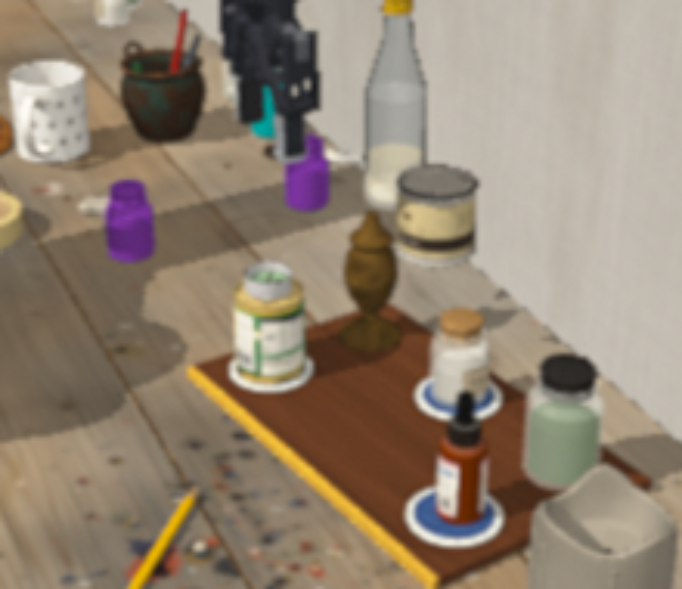

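```bash
python3 - <<'E'
from h import *
im=snapshot('side');c=get_calibration('side')
z=cv2.resize(im[230:310,300:380,::-1],None,fx=7.5,fy=7.5,interpolation=cv2.INTER_CUBIC)
def ring(p,r,col):
    pts=np.array([(proj(c,[p[0]+r*np.cos(a),p[1]+r*np.sin(a),p[2]])-[300,230]+.5)*7.5 for a in np.linspace(0,6.3,60)]).astype(int)
    cv2.polylines(z,[pts],True,col,1)
for p in [(.490,-.318),(.567,-.182)]:
    ring((*p,.015),.034,(0,255,255));ring((*p,.015),.0165 if p[0]<.5 else .023,(0,0,255))
ring((.49,-.318,.080),.0165,(0,255,0)); ring((.567,-.182,.075),.023,(0,255,0))
cv2.imwrite('pics/s16.png',z)
E
```

```text
(no output)
```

View pics/s16.png

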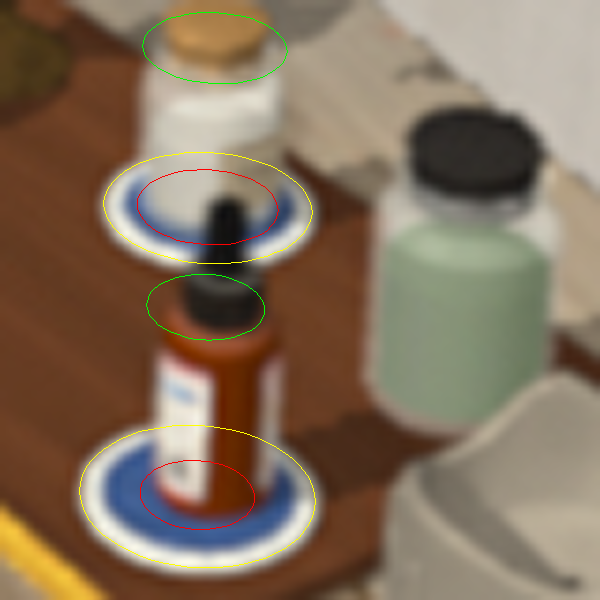

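```bash
python3 - <<'E'
from h import *
c=dict(np.load('pics/w9.npz'));im=cv2.imread('pics/w9.png')
z=cv2.resize(im[120:220,230:330],None,fx=6,fy=6,interpolation=cv2.INTER_CUBIC)
def ring(p,r,col):
    pts=np.array([(proj(c,[p[0]+r*np.cos(a),p[1]+r*np.sin(a),p[2]])-[230,120]+.5)*6 for a in np.linspace(0,6.3,60)]).astype(int)
    cv2.polylines(z,[pts],True,col,1)
for p in [(.490,-.318)]:
    ring((*p,.015),.034,(0,255,255));ring((*p,.015),.0165,(0,0,255));ring((*p,.075),.0165,(0,255,0));ring((*p,.092),.012,(255,255,0));ring((*p,.117),.0055,(255,255,0))
cv2.imwrite('pics/w9z.png',z)
E
```

```text
(no output)
```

View pics/w9z.png

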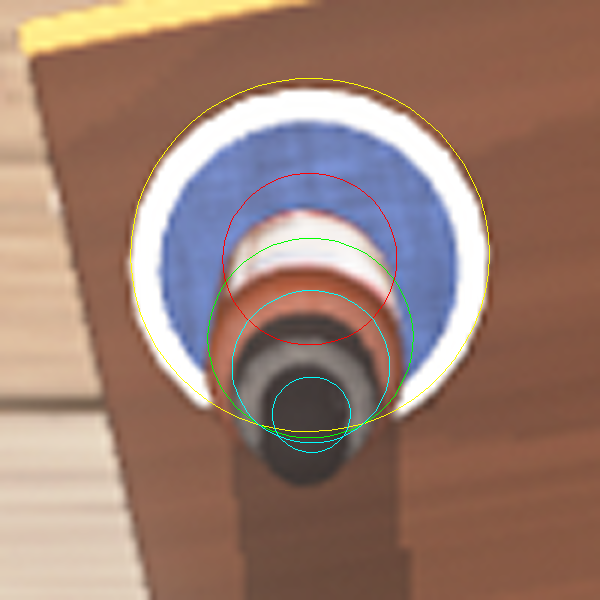

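Emit:
apply_moves:
  series:
    - [0.8,[-2,-40,10],[0,0,0]]
    - [0.8,[-4,-80,20],[0,0,0]]
    - [0.8,[-6,-120,25],[0,0,0]]
    - [0.8,[-8,-160,25],[0,0,0]]
    - [0.8,[-10,-200,25],[0,0,0]]

```text
t: 28.12
eef_pos: [0.437, -0.2831, 0.222]
tcp_rot: [-0.001, 0.002, 1.0, 0.001]
force: [1.3, -0.4, 0.0]
opening: 0.0772
```

Emit:
apply_moves:
  series:
    - [0.8,[-10,-30,0],[0,0,0]]
    - [0.8,[-10,-36,0],[0,0,0]]
    - [0.8,[-10,-36,0],[0,0,0]]
    - [0.8,[-10,-36,0],[0,0,0]]
    - [0.8,[-10,-36,0],[0,0,0]]

```text
t: 28.53
eef_pos: [0.4278, -0.3163, 0.2222]
tcp_rot: [-0.001, 0.002, 1.0, 0.001]
force: [0.6, 0.9, -0.2]
opening: 0.0769
```

```bash
python3 look.py w17; python3 - <<'E'
from h import *
c=dict(np.load('pics/w17.npz'));im=cv2.imread('pics/w17.png')
u,v=proj(c,[.49,-.318,.05]).astype(int)-60;print(u,v)
z=cv2.resize(im[v:v+120,u:u+120],None,fx=5,fy=5,interpolation=cv2.INTER_CUBIC)
def ring(p,r,col):
    pts=np.array([(proj(c,[p[0]+r*np.cos(a),p[1]+r*np.sin(a),p[2]])-[u,v]+.5)*5 for a in np.linspace(0,6.3,60)]).astype(int)
    cv2.polylines(z,[pts],True,col,1)
for p in [(.490,-.318)]:
    ring((*p,.015),.034,(0,255,255));ring((*p,.015),.0165,(0,0,255));ring((*p,.075),.0165,(0,255,0));ring((*p,.092),.012,(255,255,0));ring((*p,.117),.0055,(255,255,0))
cv2.imwrite('pics/w17z.png',z)
E
```

```text
t 28.6333 [ 0.4281 -0.3162  0.2226] [ 0.4282 -0.3162  0.2229] [-0.     0.002  1.     0.001] open 0.07714459274748342
215 176
```

View pics/w17z.png

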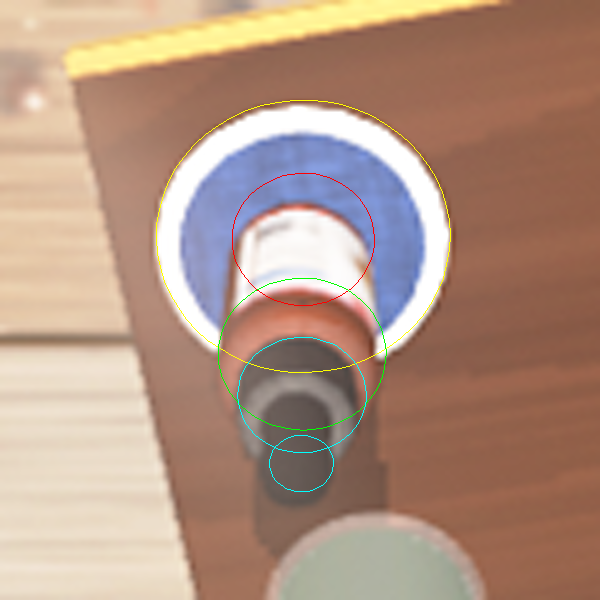

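```bash
cat >> h.py <<'E'
def overlay(name,p,rings,out,s=5,w=120,zc=.05):
    c=dict(np.load(f'pics/{name}.npz'));im=cv2.imread(f'pics/{name}.png')
    u,v=proj(c,[p[0],p[1],zc]).astype(int)-w//2;u=max(u,0);v=max(v,0)
    z=cv2.resize(im[v:v+w,u:u+w],None,fx=s,fy=s,interpolation=cv2.INTER_CUBIC)
    for (r,h,col) in rings:
        pts=np.array([(proj(c,[p[0]+r*np.cos(a),p[1]+r*np.sin(a),h])-[u,v]+.5)*s for a in np.linspace(0,6.3,60)]).astype(int)
        cv2.polylines(z,[pts],True,col,1)
    cv2.imwrite(f'pics/{out}.png',z)
E
python3 - <<'E'
from h import *
Y=(0,255,255);R=(0,0,255);G=(0,255,0);C=(255,255,0)
overlay('w15',(.448,-.082),[(.034,.015,Y),(.0285,.015,R),(.0285,.087,G),(.019,.102,C)],'w15z')
overlay('w6',(.567,-.182),[(.034,.015,Y),(.023,.015,R),(.017,.086,C)],'w6z')
overlay('w17',(.567,-.182),[(.034,.015,Y),(.023,.015,R),(.017,.086,C)],'w17j')
a=[cv2.imread(f'pics/{n}.png') for n in('w15z','w6z')]
cv2.imwrite('pics/cmp.png',cv2.resize(np.hstack(a),None,fx=.66,fy=.66))
E
```

```text
(no output)
```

View pics/cmp.png

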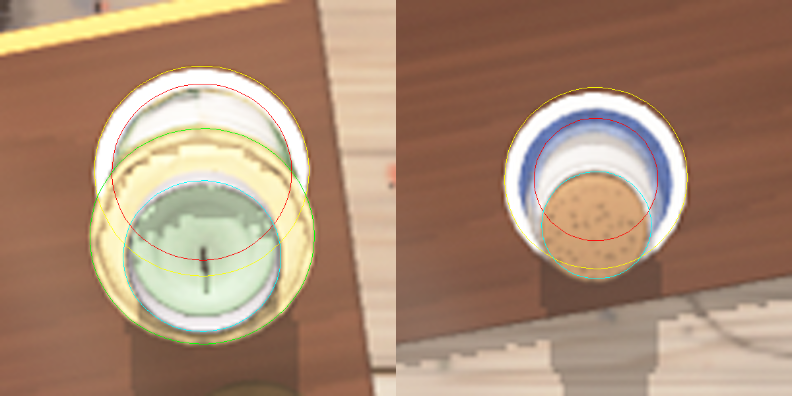

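View pics/w17j.png

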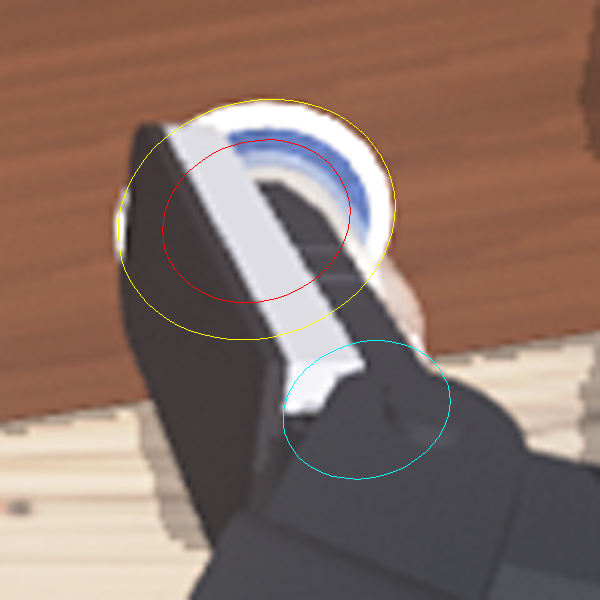

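```bash
python3 - <<'E'
from h import *
a=cv2.imread('pics/top0.png');im=snapshot('top');b=im[...,::-1];cv2.imwrite('pics/top18.png',b)
cv2.imwrite('pics/top18z.png',cv2.resize(np.vstack([a[150:270,170:430],b[150:270,170:430]]),None,fx=2.4,fy=2.4,interpolation=cv2.INTER_CUBIC))
o=observe();print(o['t'],o['force'])
E
```

```text
28.6833 [-0.37367886  0.62821572 -0.02589773]
```

View pics/top18z.png

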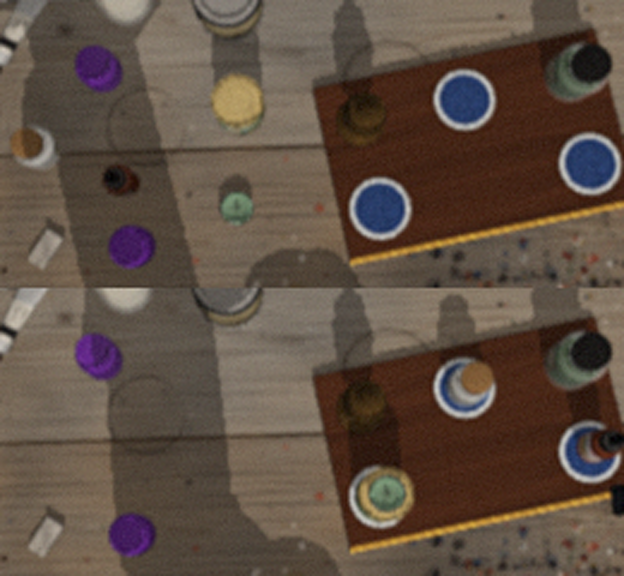

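```bash
python3 -c "
from rig import *
print(job_done())"
```

```text
the job is handed in; nothing more can be done
None
```

All four things are in place, and I handed the job in at about 28.7 s. The cork jar is on the middle disc and the green tin on the left disc, in front of the urn. The amber bottle is on the right disc, in front of the green-powder jar, and the tea light is on the tin.

**Last checks:**
- **Jar, tin and tea light:** the wrist pictures show the jar and tin centred on their discs and the tea light centred on the tin, each within about 2–3 mm. All stand upright and released.
- **Bottle:** it stands upright but about 5–7 mm off its disc's centre, away from the robot. An earlier check had read it as centred; the closer overlay showed the offset. It is inside the 13 mm limit, so I left it rather than risk gripping it again.
- **Urn, green-powder jar and eraser:** by eye they sit in the same places in the first and last top pictures. The purple look-alikes were not touched.
- **Arm:** it was standing clear of everything, with no contact force above sensor noise.

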